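Slide the tube-rack tray home in its loading dock

ROBOT

A 6-joint arm with a two-finger parallel gripper is mounted at the origin on the work surface. World frame = base frame: x ahead of the robot, y to its left, z up, the work surface at z = 0. Lengths are in m, angles in degrees, forces in N, time in s.
With the tool pointing down it reaches from about 0.275 to 0.725 m from the base axis. Payload 15.9 kg.
Tool frame: the origin (TCP) lies at the centre of the arm's flange, where the gripper is bolted on; the fingertips stand 173 mm ahead of it and the grasp point (between the pads) lies 155 mm ahead of it; x points along the fingers, z is the direction in which the jaws open and shut, and the axes are right-handed (so a half turn about x gives the same grasp; the last joint's range is limited). The gripper opens to 85 mm and grips with 20 to 120 N. Pads are 22 mm wide; open, the fingers measure 114 mm over their backs; the gripper's body (76 mm by 85 mm) begins 54 mm behind the grasp point. The pads swing forward as they close: fully open they stand 13 mm farther back than shut.
Start: joints at [-71.219, 12.198, -1.971, 75.831, 0, 90], TCP at [0.161, -0.473, 0.405] pointing down, gripper open.
Joint ranges: [-170.91, 170.91], [-42.67, 98.43], [-65.05, 77.54], [-120.47, 116.71], [-90, 82.35], [-180, 180]. Speed limits (degrees/s): [108.29, 108.29, 136.94, 147.25, 180, 180].

INTERFACE

Orientations are given as [roll, pitch, yaw] about the fixed x, y, z axes, in that order (R = Rz(yaw) Ry(pitch) Rx(roll)).
In Python, from bench import bot gives the robot as it stands.
- The arm moves only by the tool move_arm, never from a script. Its arguments are lists of equal length, an entry for each row: "slide": the shift along the tool's x, y, z each as a share of 300 mm, from -1 to 1, a list of three; "rotation": the turn, a rotation vector about the tool's x, y, z each as a share of pi/2 rad, from -1 to 1, a list of three. In form: {"slide": [[x, y, z], ...], "rotation": [[wx, wy, wz], ...]}. A call has 1 to 20 rows; each row is the pose to reach, as a shift and turn from the pose commanded when the call began, along the tool's axes at that moment; what a row does not reach only later rows make up. A row lasts 1/10 s, in which the tool goes at most 50 mm and 8.59 degrees, less where a joint would pass 70% of its speed; a pose out of reach is approached as far as the arm can. A call with a number of a shift or a turn outside -1 to 1 is refused whole. A call with a gripper value outside its range is refused whole. "grip" is the opening, from 0 (shut) to 1 (fully open), set as the call begins (left out, the last holds). The fingers move at their own pace and stop on an object; the grip force is fixed at half the most. Time passes only in rows, so rows that repeat a pose let the fingers close. It gives the time, the measured TCP pose, the force and the opening at its end, in the units of the state.
- bot.sense(): the state, without advancing time (a new reading comes with each control period).
- bot.snapshot(name): name is "side" or "top" or "wrist"; returns a dict with "img" (384x512x3 uint8, red, green, blue), "range_z" (384x512 float32, m along the optical axis (not along the pixel's ray), 0 where there is no reading), "camera_matrix" (3x3 intrinsics, pixels), "rvec" (rotation vector, rad) and "tvec" (3), from world to camera coordinates, as OpenCV has them. Camera axes: x right, y down, z forward; pixel columns grow to the right and rows downward; lengths in m; the calibration is good to about 2 mm. A picture is of the moment at which its call begins.
- bot.close_job(): hands the job in, once; it reports no verdict.
Trained networks look in a picture, given as the dict that the camera call returned (one of the last four; its "shot" number tells which), for a name from the list of things; names that differ only in an ending like _2 or _b are one class to them, and where a whole thing is asked for, a point or a joint stands for the part that bears it (a point fixed in the world has none). Each returns a list of dicts, best first, with "score" (0 to 1); they miss things now and then, are a little off and sometimes report something else, mostly with a low value. They report only what shows in the picture. A call takes as long as a camera call. They do not tell look-alikes from the thing itself.
- bot.cut_out(picture, thing): "pixels" (384x512 bool, what is visible of it) and "bbox" ([left, top, width, height] in pixels, round what is visible of it).
The state is a dict: "time_s": time; "qpos": joint angles; "joint_velocities": joint speeds; "joint_torque": joint torques, N m; "eef_pos": TCP position; "eef_rot": TCP orientation; "contact_force": force on the tool from outside, world axes, zero at the start; "moment": the same for the moment, N m; "opening": opening from 0.0 (shut) to 1.0 (fully open).
Only numpy, scipy, OpenCV 4.12 (cv2) and the standard library are available. Lean on these libraries where they do the work, as an engineer would, in place of code of your own. Each camera call takes 0.05 s, during which the arm holds its last target. There are 200 camera calls.

TASK

Push the tube-rack tray gently along the rails of its loading dock towards the reader housing, from its back end, until you feel it drop into the locating notches and all four feet sit down level; then draw the fingers away. Only push it: do not lift or tip the tray or put the fingers on its sample tubes, and leave the bottle, jar, computer mouse and clear box where they stand.

Things in the scene. Friction and masses are not known exactly. Their poses are not given: they have to be found in the camera images.
- tray: loose tray to slide, 0.6-1 kg: aluminium board 150 x 120 x 8 mm on four feet 10 mm high, with a fixed blue tube rack 138 x 96 x 30 mm. Origin: its centre, level with the feet's undersides; x forward along the slide, z up. Origin 22 mm above the bench while riding on the rails, 15 mm when home (it drops 7 mm); starts at x = -100 to -30 mm of the dock
- tubes: the nine white-capped micro tubes fixed in the rack on the tray, not to be touched; they stand 14 mm out of the rack's top, the nearest 20 mm ahead of the tray's back end. Origin: 48 mm above the feet's undersides, over the tray's origin; axes as the tray's
- tray_bumper (a point): where to push: centre of the tray's back end face (board edge with black rubber bumper bar above it, flush, 100 mm wide, 10 to 28 mm above the feet's undersides), at x = -75 mm of the tray, 20 mm above the feet's undersides. Pushed low here it slides flat against some 3 to 8 N of friction; push at 0.05 m/s or slower: faster it strikes the notch hard. Axes as the tray's
- dock: fixed dock: base 420 x 170 mm, side guides 124 mm apart (tops at 38 mm), white reader housing 125 mm tall from x = 190 mm. Origin on the bench between them; x along the rails to the reader. Steel tracks, tops at 22 mm, have notches 24 mm long, 7 mm deep, for 18 mm feet; adjustable: tray home at x = 40 to 80 mm, differing each time; there it drops and resists. Clear behind the tray above 22 mm
- bottle_mid (a point): bystander: round bottle with a paper label and blue cap, 52 mm wide, 105 mm tall, standing; this point is half-way up
- jar_mid (a point): bystander: jar, 48 mm wide, 60 mm tall, standing; this point is half-way up
- mouse: bystander: black computer mouse 105 x 58 x 32 mm; origin at the centre of its underside, x along its length
- box: bystander: open clear plastic box 110 x 80 x 45 mm; origin at the centre of its underside
Things that resemble listed ones, but are neither listed nor needed, are in the scene too. There is more than one size of the tray; the job needs the smallest.

How it is judged (in metres and radians):
At the end, for the whole second after the job is handed in: the tray has dropped into the notches (origin 12 to 17.5 mm above the bench, level within 0.03 rad, at x = 30 to 90 mm of the dock, within 6 mm of its middle line and 0.06 rad of its direction) and is at rest (z of tray in the frame of dock between 0.012 and 0.0175 m and x of tray in the frame of dock between 0.03 and 0.09 m and y of tray in the frame of dock between -0.006 and 0.006 m and angle between tray's own z axis and vertical below 0.03 rad and angle between the x axis of tray and the x axis of dock, either way round below 0.06 rad and linear speed of tray below 0.01 m/s); the robot touches nothing.
It fails at once if the tray is lifted off its rails (10 mm above riding height) (z of tray in the frame of dock above 0.032 m).
It fails at once if the tray is tipped by more than 0.2 rad (angle between tray's own z axis and vertical above 0.2 rad).
It fails at once if the tray is shoved hard, with more than 60 N (contact force between the fingers and tray above 60 N).
It fails at once if the fingers press on the sample tubes with more than 1 N (contact force between the fingers and tubes above 1 N).
It fails at once if the bottle, jar, mouse or box is moved by more than 20 mm (distance of any of mouse, box, bottle_mid, jar_mid from where it was at the start of the episode above 0.02 m).
It also fails if it takes over 56 s, if anything falls off the work surface, if the arm or the gripper's body presses on something with over 40 N, if the wrist force passes 120 N, or if a joint passes its speed limit or range.

## Working session

There is one attempt and no reset: what is moved stays moved. The work goes in short steps, Python scripts to look and compute and a tool call to move; the robot and the scene stay as the last step left them, time stands still between calls to the robot, and variables do not carry over. Pictures are saved under pics/ and viewed, about 8 in all and at most 12, crops included, and the job is handed in when it is done.

Besides the shell and the picture viewer there is one more tool, called as name(argument=value, ...) on one line, values as JSON. move_arm: Moves the arm, as the interface text tells. Its arguments: {"type":"object","properties":{"slide":{"type":"array","items":{"type":"array","items":{"type":"number"}}},"rotation":{"type":"array","items":{"type":"array","items":{"type":"number"}}},"grip":{"type":"number"}},"required":["slide","rotation"]}

```bash
mkdir -p pics; cat > h.py <<'E'
import numpy as np, cv2
from bench import bot
def w(p,mask=None):
    """world point image HxWx3"""
    K=p["camera_matrix"];R=cv2.Rodrigues(np.array(p["rvec"],float))[0];t=np.array(p["tvec"],float).ravel()
    z=p["range_z"];v,u=np.mgrid[:384,:512]
    c=np.stack([(u-K[0,2])/K[0,0]*z,(v-K[1,2])/K[1,1]*z,z],-1)
    X=(c-t)@R; X[z==0]=np.nan
    return X
def save(n,img): cv2.imwrite(f"pics/{n}.png",cv2.cvtColor(img,cv2.COLOR_RGB2BGR))
E
python3 - <<'E'
from h import *
s=bot.sense();print(s)
ims=[]
for n in ["top","side"]:
    p=bot.snapshot(n);ims.append(p["img"]);X=w(p)
    for th in ["tray","dock","tubes","bottle_mid","jar_mid","mouse","box"]:
        for d in bot.cut_out(p,th):
            m=d["pixels"]; q=X[m]; 
            print(n,th,round(d["score"],2),d["bbox"],np.nanmedian(q,0).round(3),np.nanpercentile(q,[2,98],axis=0).round(3).tolist())
    np.savez(f"{n}.npz",X=X,img=p["img"])
save("both",cv2.resize(np.vstack(ims),(448*1,672)) [:600] if 0 else cv2.resize(np.hstack(ims),(800,300)))
save("top",cv2.resize(ims[0],(800,600)))
E
```

```text
{'time_s': 0.0, 'qpos': array([-7.12189926e+01,  1.22262210e+01, -2.01039527e+00,  7.58294318e+01,
       -1.86838809e-03,  8.99998338e+01]), 'joint_velocities': array([ 0.01505219, -0.0282336 , -0.05090352,  0.00350423,  0.07488377,
        0.05849014]), 'joint_torque': array([ 4.39827436e-04, -6.86167502e+01,  4.87119770e+01,  1.75750471e-02,
        1.76209364e-04, -2.05482479e-05]), 'eef_pos': array([ 0.1609252 , -0.47324321,  0.40418874]), 'eef_rot': array([-178.37979759,   89.93392554,  110.40137706]), 'contact_force': array([-0.21977989, -0.44687108, -0.2184217 ]), 'moment': array([-0.00112658,  0.05726405, -0.0054854 ]), 'opening': 1.0034919228099353}
top tray 0.62 [276.1, 169.3, 49.4, 46.0] [ 0.554 -0.013  0.07 ] [[0.493, -0.092, 0.019], [0.62, 0.062, 0.086]]
top tray 0.62 [111.6, 206.0, 70.6, 73.5] [0.387 0.498 0.065] [[0.281, 0.411, 0.021], [0.49, 0.59, 0.086]]
top tray 0.58 [328.3, 248.3, 74.6, 69.2] [ 0.255 -0.235  0.067] [[0.162, -0.342, 0.023], [0.343, -0.133, 0.087]]
top dock 0.96 [193.4, 156.2, 161.4, 84.1] [0.516 0.158 0.036] [[0.409, -0.18, 0.001], [0.658, 0.31, 0.
[... 1193 characters left out ...]
0.077], [0.579, 0.062, 0.087]]
side tubes 0.57 [358.4, 138.1, 30.5, 25.4] [ 0.275 -0.209  0.083] [[0.239, -0.29, 0.068], [0.323, -0.153, 0.088]]
side tubes 0.56 [188.4, 156.3, 41.1, 41.0] [0.722 0.05  0.022] [[0.678, 0.005, 0.001], [0.792, 0.12, 0.048]]
side bottle_mid 0.64 [186.9, 183.0, 19.5, 35.7] [0.678 0.211 0.059] [[0.661, 0.125, 0.004], [0.722, 0.224, 0.107]]
side jar_mid 0.58 [216.2, 143.3, 11.4, 19.8] [ 0.736 -0.045  0.041] [[0.721, -0.073, 0.007], [0.758, -0.035, 0.064]]
side mouse 0.94 [301.4, 205.2, 24.3, 29.7] [0.36  0.115 0.029] [[0.331, 0.06, 0.008], [0.39, 0.148, 0.035]]
side box 0.8 [190.7, 160.3, 36.8, 33.7] [0.722 0.051 0.022] [[0.678, 0.006, 0.001], [0.763, 0.119, 0.047]]
```

View pics/top.png

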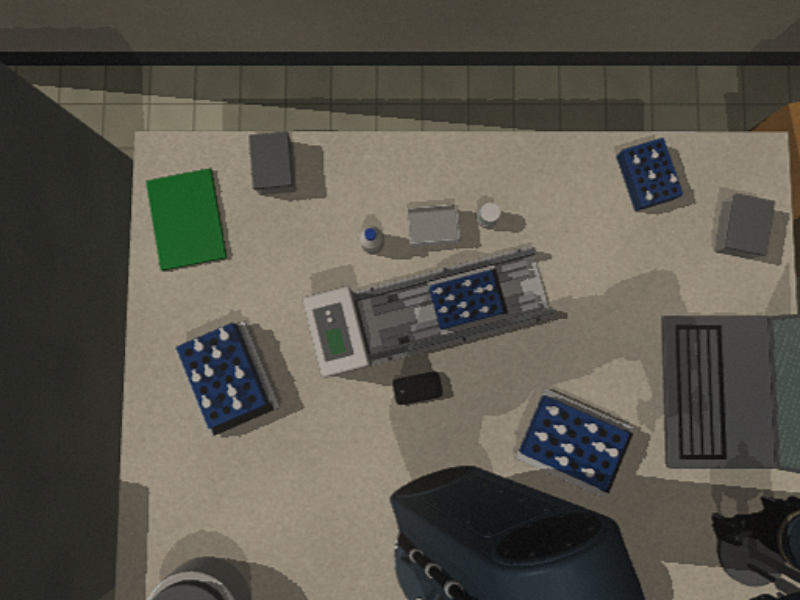

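View pics/both.png

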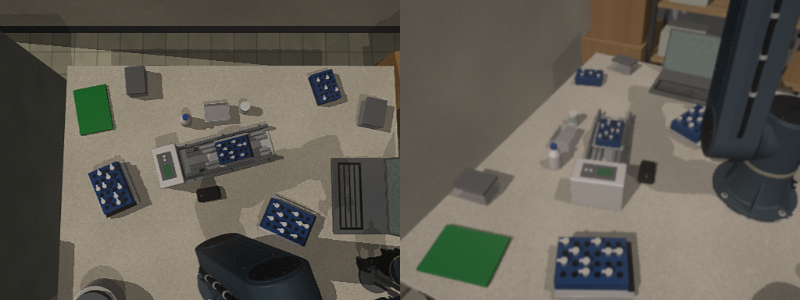

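The tray candidates in top.png are (466,298) on the dock rails, (226,378) and (575,440), which are larger and loose on the bench, and (650,173), which looks like a bare rack away from the dock. I choose the one at (466,298). Next I check its size, fit the poses and view a close crop.

```bash
cat > fit.py <<'E'
from h import *
def rect(P):
    (c,s,a)=cv2.minAreaRect((P[:,:2]*1000).astype(np.float32)); 
    if s[0]<s[1]: s=(s[1],s[0]);a+=90
    return np.round(c,1),np.round(s,1),round((a+180)%180,2)
for n in ["top","side"]:
    d=np.load(n+".npz");X=d["X"]; img=d["img"].astype(int)
    blue=(img[...,2]>img[...,0]*1.4)&(img[...,2]>img[...,1]*1.2)
    k=blue&(X[...,2]>.055)&(X[...,2]<.095)
    nl,L,st,_=cv2.connectedComponentsWithStats(cv2.morphologyEx(k.astype(np.uint8),cv2.MORPH_CLOSE,np.ones((3,3))))
    for i in range(1,nl):
        if st[i,4]>60:
            P=X[(L==i)&(X[...,2]>.055)]; print(n,"rack",st[i],*rect(P),np.nanmedian(P[:,2]).round(4))
    roi=(abs(X[...,0]-.53)<.2)&(X[...,1]<.36)&(X[...,1]>-.25)
    P=X[roi&(X[...,2]>.115)&(X[...,2]<.135)&(X[...,0]<.62)]; print(n,"housing",len(P),*rect(P) if len(P)>5 else "",np.nanmedian(P[:,2]))
    P=X[roi&(abs(X[...,2]-.038)<.004)&(X[...,0]>.40)]; print(n,"guides",len(P),*rect(P))
E
python3 fit.py; python3 - <<'E'
from h import *
d=np.load("top.npz"); save("crop",cv2.resize(d["img"][150:250,185:370],(800,432),interpolation=cv2.INTER_CUBIC))
E
```

```text
top rack [275 173  47  38 968] [555.1  -9.7] [140.6  95.5] 105.22 0.0713
top rack [ 113  207   57   67 1652] [391.  510.6] [187.8 130.8] 23.69 0.0659
top rack [ 334  254   68   60 1823] [ 254.5 -235.8] [190.1 130.9] 66.38 0.0675
top housing 1668 [482.8 262.2] [169.8 100.4] 14.97 0.1261820514044055
top guides 901 [600.6  31.7] [411.5 262.1] 105.85
side rack [348 134  41  43 628] [ 250.8 -229.1] [189.2 127.2] 65.97 0.0668
side rack [251 153  35  34 567] [550.2  -0.8] [133.4  91.3] 105.32 0.0709
side rack [ 198  304   95   62 3754] [387.1 516.2] [186.7 131.2] 23.43 0.0667
side housing 2158 [480.6 265.1] [170.6 103.8] 15.84 0.1265020187735567
side guides 952 [594.   84.5] [514.4 286.4] 106.55
```

View pics/crop.png

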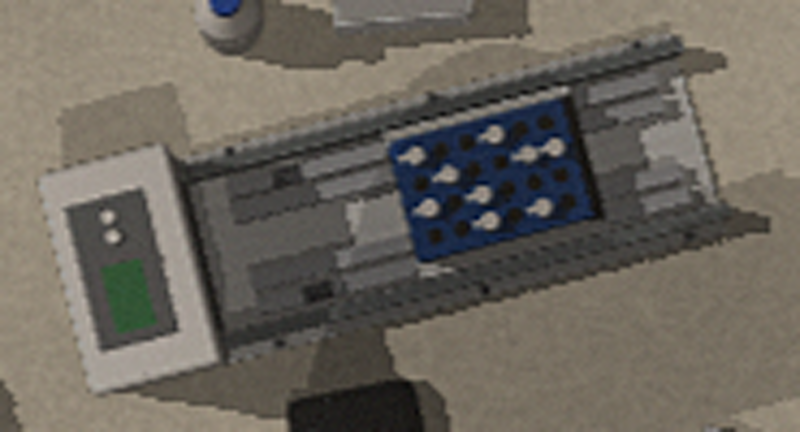

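The crop shows the tray between the guides, with its rack about 140 x 96 mm and its back end at about (590,155). The reader is at (130,270). The loose trays measure about 188 x 131 mm, so the choice holds. The tray sits at about x = -40 mm of the dock. Now I plan the approach.

```bash
cat > plan.py <<'E'
from h import *
from scipy.spatial.transform import Rotation as Rt
a=np.radians(105.3); u=np.array([np.cos(a),np.sin(a),0]); v=np.array([-u[1],u[0],0])
bump=np.array([.554,-.008,0])-.075*u
def target(dist,z,tilt=10):
    """tip pose, dist = along u from bumper plane, tip height z; fingers tilted tip-forward"""
    t=np.radians(tilt); x=-np.cos(t)*np.array([0,0,1])+np.sin(t)*u
    best=None; s=bot.sense(); R0=Rt.from_euler("xyz",s["eef_rot"],degrees=True)
    for sg in (1,-1):
        zz=sg*v; R=Rt.from_matrix(np.stack([x,np.cross(zz,x),zz],1))
        rv=(R0.inv()*R).as_rotvec()
        if best is None or np.linalg.norm(rv)<np.linalg.norm(best): best=rv
    tip=bump+dist*u+np.array([0,0,z]); tcp=tip-.173*x
    sl=R0.inv().apply(tcp-s["eef_pos"])
    return sl/.3, best/(np.pi/2), tcp
def show(*k):
    sl,r,tcp=target(*k); print("slide",sl.round(4),"rot",r.round(4),"tcp",tcp.round(4))
def now():
    s=bot.sense(); R=Rt.from_euler("xyz",s["eef_rot"],degrees=True)
    tip=s["eef_pos"]+R.apply([.173,0,0])
    print("t",round(s["time_s"],2),"tip dist",((tip-bump*[1,1,0])@u).round(4),"lat",((tip-bump)@v).round(4),"z",tip[2].round(4),"Fu",(s["contact_force"]@u).round(2),"F",s["contact_force"].round(2),"open",round(s["opening"],2))
    print("tool axes u,v,z ->", R.inv().apply([u,v,[0,0,1]]).round(4).tolist())
E
python3 -c "
from plan import *
now(); show(-.06,.2); show(-.06,.03)"
```

```text
t 0.8 tip dist -0.2701 lat 0.5019 z 0.2317 Fu 0.26 F [-0.48  0.14 -0.13] open 1.0
tool axes u,v,z -> [[0.0001, 0.0607, -0.9982], [-0.0, -0.9982, -0.0607], [-1.0, 0.0, -0.0001]]
slide [ 0.1145  1.7063 -0.4976] rot [-0.9587  0.0838  0.0891] tcp [ 0.5975 -0.1672  0.3704]
slide [ 0.6811  1.7063 -0.4976] rot [-0.9587  0.0838  0.0891] tcp [ 0.5975 -0.1672  0.2004]
```

move_arm(slide=[[0, 0.85, -0.25], [0, 0.85, -0.25], [0, 0.85, -0.25], [0, 0.85, -0.25], [0, 0.85, -0.25], [0, 0.85, -0.25], [0, 0.85, -0.25], [0, 0.85, -0.25]], rotation=[[0, 0, 0], [0, 0, 0], [0, 0, 0], [0, 0, 0], [0, 0, 0], [0, 0, 0], [0, 0, 0], [0, 0, 0]], grip=0)

```text
time_s: 1.6
eef_pos: [0.3781, -0.3203, 0.4047]
eef_rot: [-92.6, 90.0, -163.7]
contact_force: [-0.2, -0.4, 0.1]
opening: -0.001
```

```bash
python3 -c "
from plan import *
now(); show(-.06,.2)"
```

```text
t 1.6 tip dist -0.1799 lat 0.2521 z 0.2317 Fu -0.29 F [-0.25 -0.37  0.06] open -0.0
tool axes u,v,z -> [[-0.0, 0.0614, -0.9981], [0.0003, -0.9981, -0.0614], [-1.0, -0.0003, -0.0]]
slide [ 0.1141  0.8572 -0.2472] rot [-0.9583  0.0837  0.0893] tcp [ 0.5975 -0.1672  0.3704]
```

move_arm(slide=[[0.114, 0.857, -0.247], [0.114, 0.857, -0.247], [0.114, 0.857, -0.247], [0.114, 0.857, -0.247], [0.114, 0.857, -0.247], [0.114, 0.857, -0.247], [0.114, 0.857, -0.247], [0.114, 0.857, -0.247], [0.114, 0.857, -0.247], [0.114, 0.857, -0.247], [0.114, 0.857, -0.247], [0.114, 0.857, -0.247], [0.114, 0.857, -0.247], [0.114, 0.857, -0.247]], rotation=[[-0.958, 0.084, 0.089], [-0.958, 0.084, 0.089], [-0.958, 0.084, 0.089], [-0.958, 0.084, 0.089], [-0.958, 0.084, 0.089], [-0.958, 0.084, 0.089], [-0.958, 0.084, 0.089], [-0.958, 0.084, 0.089], [-0.958, 0.084, 0.089], [-0.958, 0.084, 0.089], [-0.958, 0.084, 0.089], [-0.958, 0.084, 0.089], [-0.958, 0.084, 0.089], [-0.958, 0.084, 0.089]])

```text
time_s: 3.0
eef_pos: [0.5976, -0.1676, 0.3706]
eef_rot: [90.1, 80.0, 105.2]
contact_force: [0.3, 0.2, 0.2]
opening: 0.005
```

```bash
python3 - <<'E'
from plan import *
now(); show(-.06,.033)
p=bot.snapshot("wrist"); X=w(p); im=p["img"].copy()
k=np.isfinite(X[...,2])
for n in ("tray","tubes"):
  for d in bot.cut_out(p,n):
    q=X[d["pixels"]]; print(n,d["score"],d["bbox"],np.nanmedian(q,0).round(3))
# dist,lat,z along camera column through bumper
D=(X-bump*[1,1,0])@u; L=(X-bump)@v
for nm,m in {"rack/bumper back":(abs(L)<.03)&(X[...,2]>.03)&(X[...,2]<.075)&(abs(D)<.05)}.items():
  q=np.stack([D[m],X[...,2][m]],1)
  for z in np.arange(.03,.075,.005):
    s=q[(q[:,1]>=z)&(q[:,1]<z+.005),0]
    if len(s): print(nm,z.round(3),len(s),np.percentile(s,[1,5,50]).round(4))
save("wrist1",im)
E
```

```text
t 3.0 tip dist -0.0605 lat -0.0 z 0.2003 Fu 0.12 F [0.31 0.21 0.23] open 0.0
tool axes u,v,z -> [[0.1733, 0.9849, -0.0036], [-0.0002, -0.0036, -1.0], [-0.9849, 0.1733, -0.0004]]
slide [ 5.494e-01 -9.530e-02  3.000e-04] rot [-0.0023  0.0002  0.0002] tcp [ 0.5975 -0.1672  0.2034]
tray 0.66 [0.0, 147.6, 51.0, 107.0] [ 0.343 -0.194  0.026]
tray 0.58 [194.4, 0.0, 123.5, 152.4] [ 0.558 -0.019  0.071]
tubes 0.63 [210.7, 0.0, 82.7, 124.6] [ 0.554 -0.008  0.083]
rack/bumper back 0.045 133 [-0.0047 -0.0047  0.0003]
rack/bumper back 0.05 646 [-0.0048 -0.0047  0.0012]
rack/bumper back 0.055 1 [0.0073 0.0073 0.0073]
rack/bumper back 0.06 61 [0.0069 0.007  0.0071]
rack/bumper back 0.065 426 [0.0074 0.0074 0.0257]
rack/bumper back 0.07 2224 [0.0081 0.0092 0.0282]
```

View pics/wrist1.png

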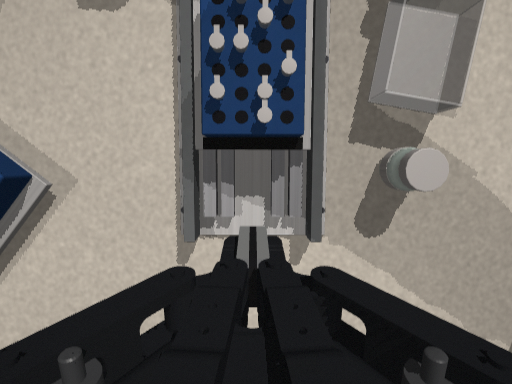

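The wrist view shows the fingers centred between the guides at column 252. The tray's black bumper spans (203-305, 137-149). The bumper plane is about -3 to -5 mm from my estimate, and nothing stands in the gap. I descend behind it.

move_arm(slide=[[0.1, -0.017, 0], [0.2, -0.035, 0], [0.3, -0.052, 0], [0.4, -0.069, 0], [0.48, -0.083, 0], [0.549, -0.095, 0], [0.549, -0.095, 0], [0.549, -0.095, 0]], rotation=[[0, 0, 0], [0, 0, 0], [0, 0, 0], [0, 0, 0], [0, 0, 0], [0, 0, 0], [0, 0, 0], [0, 0, 0]])

```text
time_s: 3.95
eef_pos: [0.5977, -0.1668, 0.2039]
eef_rot: [90.1, 80.0, 105.4]
contact_force: [0.3, -0.2, 0.6]
opening: 0.004
```

```bash
python3 -c "
from plan import *
now()"
```

```text
t 3.95 tip dist -0.0596 lat -0.0002 z 0.0335 Fu -0.29 F [ 0.3  -0.22  0.59] open 0.0
tool axes u,v,z -> [[0.1737, 0.9848, -0.0012], [0.0002, -0.0013, -1.0], [-0.9848, 0.1737, -0.0004]]
```

move_arm(slide=[[0.0012, 0.0066, 0], [0.0023, 0.0131, 0], [0.0035, 0.0197, 0], [0.0046, 0.0263, 0], [0.0058, 0.0328, 0], [0.0069, 0.0394, 0], [0.0081, 0.046, 0], [0.0093, 0.0525, 0], [0.0104, 0.0591, 0], [0.0116, 0.0657, 0], [0.0127, 0.0722, 0], [0.0139, 0.0788, 0], [0.015, 0.0853, 0], [0.0162, 0.0919, 0], [0.0174, 0.0985, 0], [0.0185, 0.105, 0], [0.0197, 0.1116, 0], [0.0208, 0.1182, 0], [0.022, 0.1247, 0], [0.0231, 0.1313, 0]], rotation=[[0, 0, 0], [0, 0, 0], [0, 0, 0], [0, 0, 0], [0, 0, 0], [0, 0, 0], [0, 0, 0], [0, 0, 0], [0, 0, 0], [0, 0, 0], [0, 0, 0], [0, 0, 0], [0, 0, 0], [0, 0, 0], [0, 0, 0], [0, 0, 0], [0, 0, 0], [0, 0, 0], [0, 0, 0], [0, 0, 0]])

```text
time_s: 5.95
eef_pos: [0.5871, -0.1281, 0.2034]
eef_rot: [90.1, 80.0, 105.3]
contact_force: [0.9, -0.5, -0.1]
opening: 0.0
```

```bash
python3 -c "
from plan import *
now()"
```

```text
t 5.95 tip dist -0.0195 lat -0.0002 z 0.033 Fu -0.73 F [ 0.9  -0.52 -0.12] open 0.0
tool axes u,v,z -> [[0.1736, 0.9848, -0.001], [0.0001, -0.0011, -1.0], [-0.9848, 0.1736, -0.0003]]
```

Nothing touched yet, so I take the same 2 mm/row steps for 16 rows.

move_arm(slide=[[0.0012, 0.0066, 0], [0.0023, 0.0131, 0], [0.0035, 0.0197, 0], [0.0046, 0.0263, 0], [0.0058, 0.0328, 0], [0.0069, 0.0394, 0], [0.0081, 0.046, 0], [0.0093, 0.0525, 0], [0.0104, 0.0591, 0], [0.0116, 0.0657, 0], [0.0127, 0.0722, 0], [0.0139, 0.0788, 0], [0.015, 0.0853, 0], [0.0162, 0.0919, 0], [0.0174, 0.0985, 0], [0.0185, 0.105, 0]], rotation=[[0, 0, 0], [0, 0, 0], [0, 0, 0], [0, 0, 0], [0, 0, 0], [0, 0, 0], [0, 0, 0], [0, 0, 0], [0, 0, 0], [0, 0, 0], [0, 0, 0], [0, 0, 0], [0, 0, 0], [0, 0, 0], [0, 0, 0], [0, 0, 0]])

```text
time_s: 7.55
eef_pos: [0.5786, -0.0972, 0.2034]
eef_rot: [90.1, 80.0, 105.4]
contact_force: [1.0, -3.7, 0.6]
opening: -0.002
```

```bash
python3 - <<'E'
from plan import *
now()
p=bot.snapshot("wrist"); X=w(p); D=(X-bump*[1,1,0])@u; L=(X-bump)@v
m=(abs(L)<.04)&(X[...,2]>.066)&(X[...,2]<.074)&(D<.2)&(D>-.01)
print("rack back edge dist",np.percentile(D[m],[1,3]).round(4))
save("wrist2",p["img"])
E
```

```text
t 7.55 tip dist 0.0125 lat -0.0002 z 0.033 Fu -3.8 F [ 0.98 -3.67  0.62] open -0.0
tool axes u,v,z -> [[0.1737, 0.9848, -0.001], [0.0002, -0.0011, -1.0], [-0.9848, 0.1737, -0.0003]]
rack back edge dist [0.0156 0.036 ]
```

View pics/wrist2.png

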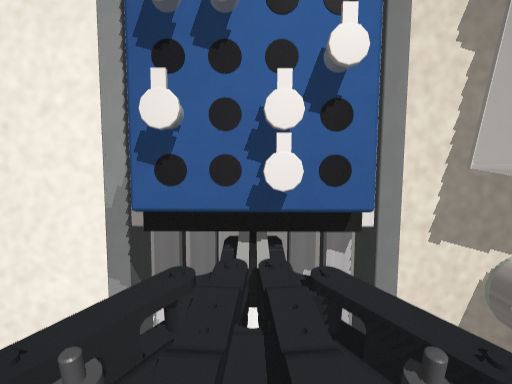

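The fingers rest on the bumper at (255,230), clear of the tubes, and the force is 3.8 N, which fits sliding friction. I push on.

move_arm(slide=[[0.0012, 0.0066, 0], [0.0023, 0.0131, 0], [0.0035, 0.0197, 0], [0.0046, 0.0263, 0], [0.0058, 0.0328, 0], [0.0069, 0.0394, 0], [0.0081, 0.046, 0], [0.0093, 0.0525, 0], [0.0104, 0.0591, 0], [0.0116, 0.0657, 0], [0.0127, 0.0722, 0], [0.0139, 0.0788, 0], [0.015, 0.0853, 0], [0.0162, 0.0919, 0], [0.0174, 0.0985, 0], [0.0185, 0.105, 0], [0.0197, 0.1116, 0], [0.0208, 0.1182, 0], [0.022, 0.1247, 0], [0.0231, 0.1313, 0]], rotation=[[0, 0, 0], [0, 0, 0], [0, 0, 0], [0, 0, 0], [0, 0, 0], [0, 0, 0], [0, 0, 0], [0, 0, 0], [0, 0, 0], [0, 0, 0], [0, 0, 0], [0, 0, 0], [0, 0, 0], [0, 0, 0], [0, 0, 0], [0, 0, 0], [0, 0, 0], [0, 0, 0], [0, 0, 0], [0, 0, 0]])

```text
time_s: 9.6
eef_pos: [0.5681, -0.0586, 0.2034]
eef_rot: [90.1, 80.0, 105.4]
contact_force: [0.6, -3.2, -0.4]
opening: 0.002
```

```bash
cat > look.py <<'E'
from plan import *
now()
for n in ("wrist","side"):
    p=bot.snapshot(n); X=w(p); D=(X-bump*[1,1,0])@u; L=(X-bump)@v; im=p["img"].astype(int)
    blue=(im[...,2]>im[...,0]*1.4)&(im[...,2]>im[...,1]*1.2)
    m=blue&(abs(L)<.044)&(X[...,2]>.055)&(X[...,2]<.08)&(D<.3)&(D>-.03)
    print(n,m.sum(),"rack edges dist",np.percentile(D[m],[1,99]).round(4),"top z",np.median(X[...,2][m]).round(4), "lat",np.percentile(L[m],[1,99]).round(4))
E
python3 look.py
```

```text
t 9.6 tip dist 0.0525 lat -0.0002 z 0.033 Fu -3.26 F [ 0.57 -3.23 -0.43] open 0.0
tool axes u,v,z -> [[0.1737, 0.9848, -0.001], [0.0002, -0.0011, -1.0], [-0.9848, 0.1737, -0.0004]]
wrist 34796 rack edges dist [0.0757 0.1525] top z 0.0706 lat [-0.0434  0.0434]
side 613 rack edges dist [0.0825 0.2155] top z 0.0708 lat [-0.0435  0.0433]
```

The tray has moved 68 mm, to about x = +28 mm of the dock, and still rides on the rails (rack top at 70.6 mm). Home can come in 12 to 52 mm, so I go in short calls.

move_arm(slide=[[0.0009, 0.0049, 0], [0.0017, 0.0098, 0], [0.0026, 0.0148, 0], [0.0035, 0.0197, 0], [0.0043, 0.0246, 0], [0.0052, 0.0295, 0], [0.0061, 0.0345, 0], [0.0069, 0.0394, 0]], rotation=[[0, 0, 0], [0, 0, 0], [0, 0, 0], [0, 0, 0], [0, 0, 0], [0, 0, 0], [0, 0, 0], [0, 0, 0]])

```text
time_s: 10.5
eef_pos: [0.565, -0.0471, 0.2034]
eef_rot: [90.1, 80.0, 105.4]
contact_force: [0.8, -3.0, 0.5]
opening: 0.003
```

move_arm(slide=[[0.0009, 0.0049, 0], [0.0017, 0.0098, 0], [0.0026, 0.0148, 0], [0.0035, 0.0197, 0]], rotation=[[0, 0, 0], [0, 0, 0], [0, 0, 0], [0, 0, 0]])

```text
time_s: 10.9
eef_pos: [0.5634, -0.0413, 0.2034]
eef_rot: [90.1, 80.0, 105.3]
contact_force: [1.0, -3.2, -0.9]
opening: -0.002
```

move_arm(slide=[[0.0009, 0.0049, 0], [0.0017, 0.0098, 0], [0.0026, 0.0148, 0], [0.0035, 0.0197, 0]], rotation=[[0, 0, 0], [0, 0, 0], [0, 0, 0], [0, 0, 0]])

```text
time_s: 11.3
eef_pos: [0.5618, -0.0355, 0.2034]
eef_rot: [90.1, 80.0, 105.4]
contact_force: [1.8, -3.3, -0.5]
opening: -0.001
```

move_arm(slide=[[0.0009, 0.0049, 0], [0.0017, 0.0098, 0], [0.0026, 0.0148, 0], [0.0035, 0.0197, 0]], rotation=[[0, 0, 0], [0, 0, 0], [0, 0, 0], [0, 0, 0]])

```text
time_s: 11.7
eef_pos: [0.5602, -0.0297, 0.2034]
eef_rot: [90.1, 80.0, 105.4]
contact_force: [1.1, -2.8, -1.1]
opening: 0.002
```

move_arm(slide=[[0.0009, 0.0049, 0], [0.0017, 0.0098, 0], [0.0026, 0.0148, 0], [0.0035, 0.0197, 0]], rotation=[[0, 0, 0], [0, 0, 0], [0, 0, 0], [0, 0, 0]])

```text
time_s: 12.1
eef_pos: [0.5587, -0.024, 0.2034]
eef_rot: [90.1, 80.0, 105.3]
contact_force: [0.9, -3.2, 0.1]
opening: 0.001
```

```bash
python3 look.py
```

```text
t 12.1 tip dist 0.0884 lat -0.0003 z 0.033 Fu -3.31 F [ 0.95 -3.17  0.1 ] open 0.0
tool axes u,v,z -> [[0.1736, 0.9848, -0.0011], [0.0001, -0.0011, -1.0], [-0.9848, 0.1736, -0.0003]]
wrist 31946 rack edges dist [0.1116 0.1917] top z 0.0636 lat [-0.0434  0.0434]
side 476 rack edges dist [0.1169 0.2426] top z 0.0644 lat [-0.0434  0.0435]
```

The rack top now reads 63.6 mm against 70.6 mm before, so the tray has dropped 7 mm. I check that it is level.

```bash
cat > level.py <<'E'
from plan import *
now()
for n in ("wrist","top"):
    p=bot.snapshot(n); X=w(p); D=(X-bump*[1,1,0])@u; L=(X-bump)@v; im=p["img"].astype(int)
    blue=(im[...,2]>im[...,0]*1.4)&(im[...,2]>im[...,1]*1.2)
    m=blue&(abs(L)<.05)&(X[...,2]>.058)&(X[...,2]<.078)&(D<.3)&(D>.0)
    if m.sum()<50: print(n,"few"); continue
    for _ in range(4):
        A=np.c_[D[m]-D[m].mean(),L[m],np.ones(m.sum())]; c=np.linalg.lstsq(A,X[...,2][m],rcond=None)[0]
        r=abs(X[...,2]-(c[0]*(D-D[m].mean())+c[1]*L+c[2])); m&=r<.003
    (cc,s,a)=cv2.minAreaRect((X[m][:,:2]*1000).astype(np.float32))
    print(n,m.sum(),"slope u,v",c[:2].round(4),"z",c[2].round(4),"rect",np.round(cc,1),np.round(s,1),round(a,2),"D",np.percentile(D[m],[1,99]).round(4))
    save("lv_"+n,p["img"])
E
python3 level.py
```

```text
t 12.2 tip dist 0.0886 lat -0.0003 z 0.033 Fu -1.81 F [ 0.59 -1.72 -0.85] open -0.0
tool axes u,v,z -> [[0.1738, 0.9848, -0.0009], [0.0002, -0.0009, -1.0], [-0.9848, 0.1738, -0.0004]]
wrist 35263 slope u,v [ 0.0016 -0.0002] z 0.0636 rect [534.   66.8] [95.9 82.9] 15.43 D [0.1118 0.192 ]
top 594 slope u,v [0.0016 0.0017] z 0.0642 rect [527.6  90.6] [ 94.4 135.9] 14.78 D [0.1099 0.2436]
```

The tray is level (slopes up to 0.002), 7 mm lower and at about x = 63 mm. I draw straight back, then up.

move_arm(slide=[[-0.0012, -0.0066, 0], [-0.0035, -0.0197, 0], [-0.007, -0.04, 0], [-0.0123, -0.07, 0], [-0.0194, -0.11, 0], [-0.0265, -0.15, 0], [-0.0335, -0.19, 0], [-0.0352, -0.2, 0], [-0.0352, -0.2, 0], [-0.1, -0.19, 0], [-0.2, -0.17, 0], [-0.3, -0.15, 0], [-0.4, -0.135, 0], [-0.5, -0.118, 0], [-0.5, -0.118, 0], [-0.5, -0.118, 0]], rotation=[[0, 0, 0], [0, 0, 0], [0, 0, 0], [0, 0, 0], [0, 0, 0], [0, 0, 0], [0, 0, 0], [0, 0, 0], [0, 0, 0], [0, 0, 0], [0, 0, 0], [0, 0, 0], [0, 0, 0], [0, 0, 0], [0, 0, 0], [0, 0, 0]])

```text
time_s: 13.9
eef_pos: [0.5748, -0.0825, 0.3452]
eef_rot: [89.8, 80.0, 105.1]
contact_force: [-0.6, 1.4, -0.3]
opening: 0.002
```

```bash
python3 level.py; python3 -c "
from h import *
p=bot.snapshot('top');X=w(p)
for th in ['bottle_mid','jar_mid','mouse','box']:
    for d in bot.cut_out(p,th)[:1]: print(th,round(d['score'],2),d['bbox'],np.nanmedian(X[d['pixels']],0).round(3))"
```

```text
t 13.9 tip dist 0.0276 lat -0.0006 z 0.1748 Fu 1.5 F [-0.64  1.39 -0.3 ] open 0.0
tool axes u,v,z -> [[0.1733, 0.9849, -0.0006], [-0.0007, -0.0005, -1.0], [-0.9849, 0.1733, 0.0006]]
wrist 9552 slope u,v [ 0.002  -0.0001] z 0.0637 rect [532.5  72.5] [95.9 95.2] 15.41 D [0.1112 0.2047]
top 584 slope u,v [-0.0004 -0.0048] z 0.064 rect [527.7  90.4] [ 95.1 136.4] 15.3 D [0.1101 0.2434]
bottle_mid 0.7 [227.8, 145.3, 16.3, 16.1] [0.679 0.192 0.076]
jar_mid 0.52 [301.9, 131.7, 21.0, 11.5] [ 0.741 -0.062  0.059]
mouse 0.92 [250.9, 236.7, 32.3, 22.4] [0.365 0.096 0.03 ]
box 0.77 [259.7, 133.3, 35.5, 28.0] [0.728 0.058 0.006]
```

View pics/lv_wrist.png

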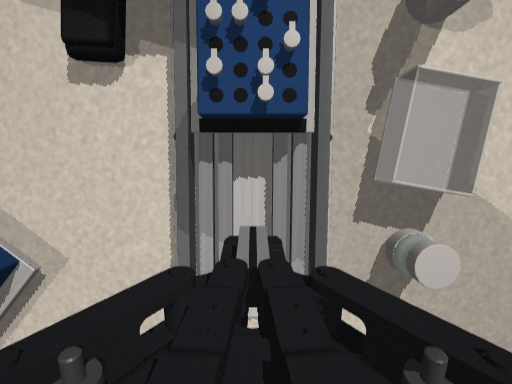

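The fingers (tip at (255,230)) are well clear of the tray's bumper at (252,125). The tray sits square between the guides, 7 mm lower and level, and the bystanders have not moved. I hand the job in.

```bash
python3 -c "
from plan import *
now(); print(bot.close_job())"
```

```text
t 14.25 tip dist 0.0276 lat 0.0 z 0.174 Fu 0.63 F [-0.01  0.65 -0.57] open -0.0
tool axes u,v,z -> [[0.1741, 0.9847, -0.001], [0.0011, -0.0012, -1.0], [-0.9847, 0.1741, -0.0013]]
the job is handed in; nothing more can be done
None
```

I pushed the tray about 100 mm along the rails with the shut fingers low on its bumper, until it dropped into the notches. I pushed at 20 mm/s, then 15 mm/s near the notch, drew the fingers back and up, and handed the job in at 14.3 s.

**Last checks**
- **Seating:** the rack top is 7 mm lower (70.6 to 63.7 mm). The slopes measured 0.002 (wrist camera) and 0.005 (top camera), under the 0.03 limit.
- **Position:** the tray is at about x = 63 mm of the dock. Its direction is about 105.3°, the same as the dock's.
- **Contact:** every reading during the push was about 3 to 4 N, and the fingers were well clear of the tray in the last picture.
- **Bystanders:** the bottle, jar, mouse and box show within about 3 mm of where they started.

The drop showed in the camera heights, not in the force readings. I did not push on to feel the notch resist. I had no force reading of the moment of the drop.

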